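# Push the washed spout back into the water tap

## Task

The water tap's spout has been washed and stands in the draining block. Push it into the tap's push-fit outlet until it locks and is fully home on the seal, without forcing it, its nozzle over the middle of the drip tray; then give it a firm, steady upward tug to prove the lock, and let go, leaving everything else where it is.

Things in the scene. Friction and masses are not known exactly. Their poses are not given: they have to be found in the camera images.
- spout: L-shaped water spout, about 260 g (varies), upright in one of the block's three holes. Origin: centre of the stem's foot; z up the stem, arm along -x. Round steel stem, 18 mm; its foot is a cone, 11 mm wide at the tip, 18 mm at 9 mm up; locking groove (10 mm wide) 15 to 23 mm up; a black ring 36.5 to 39.5 mm up is the depth mark: fully home it is level with the collar's top.
- elbow (a point): centre of the spout's black square elbow on top of the stem, 105 mm above the foot, 34 x 20 x 26 mm (x, y, z), axes as spout: the place to grip, from above, across its 20 mm width. From it a 14 mm tube runs along -x to the nozzle.
- nozzle (a point): lower end of the spout's nozzle, 115 mm along -x from the stem's axis, 70 mm above the foot's level
- block: white plastic draining block, fixed, 90 x 200 x 50 mm (x, y, z); origin at the centre of its underside. Three blind holes, 19 mm wide and 44 mm deep (floor 6 mm up), at y = -65, 0 and 65 mm. One holds the spout, the others a red plug and a brass strainer, their tops 72 mm above the table.
- tap: steel water tap, fixed: a column 90 x 110 x 110 mm (x, y, z), origin at the centre of its underside. A drip tray, 110 mm wide, its grille 26 mm up, lies in front of it from x = -45 to -190 mm, with a tumbler on it. The push-fit outlet, white with a blue release collar, stands on top of the column on its z axis. Push, pull or side load of more than 20 N breaks it.
- outlet (a point): centre of the outlet's white rim, 40 mm across, 145 mm above the table, on the axis of the bore (19.6 mm wide); z up, x as tap. The blue collar stands 4 to 12 mm above the rim. The spout's foot must go 24 to 32 mm below the rim to lock: feel for it. Locked, it can still be turned, but a tug meets a hard stop within 3 mm; a firm tug is 10 to 15 N held for half a second.
- bore (a point): 28 mm below outlet, where the foot of a locked spout lies, give or take 4 mm: the collet sits deeper in some taps. Going in, the foot's cone meets the collet's jaws 10 to 18 mm below outlet; they take up to 12 N to spread, then a few N. 13 mm on, the foot meets the rubber seal (5 N per mm for 3 mm, then a hard stop); 0.5 mm later the jaws snap in. A home push is 9 to 15 N.
- collar (a joint): blue release collar, 31 mm across; m downwards, 0 = up. It is drawn in by up to 3 mm while the stem spreads the jaws and springs back up when they snap into the groove; pressed 3 mm in by hand it frees a locked stem.
- grille (a point): middle of the drip tray's grille, on its top, 115 mm along -x of the tap's axis: the nozzle belongs above it
- plug: red blanking plug, 28 mm head, loose in a hole of the draining block; leave alone
- strainer: brass strainer, 32 mm head, loose in a hole of the draining block; leave alone
- tumbler: glass tumbler, 66 mm across, 95 mm tall, on the drip tray; leave alone
- shaker: white jar with green cap, 68 mm across, 150 mm tall; leave alone
- oilspray: yellow spray can, 54 mm across, 210 mm tall; leave alone
- squeezer: white squeeze bottle, 58 mm across, 170 mm tall; leave alone
- jug: steel jug, 100 mm across, 120 mm tall; leave alone
- spatula: spatula lying on the table; leave alone
- ramekin: white dish, 80 mm across, 45 mm tall; leave alone
Not all that is in view belongs to the job. Leave any blue look-alike of the spout alone.

How it is judged:
By the outcome, as a careful person would: the job done as asked, in the order asked, and still so for the second after the job is handed in, with the robot touching nothing.
It also fails if it takes over 67 s, if anything falls off the work surface, if the arm or the gripper's body presses on something with over 40 N, if the wrist force passes 120 N, or if a joint passes its speed limit or range.

## Robot

A 6-joint arm with a two-finger parallel gripper is mounted at the origin on the work surface. World frame = base frame: x ahead of the robot, y to its left, z up, the work surface at z = 0. Lengths are in m, angles in degrees, forces in N, time in s.
With the tool pointing down it reaches from about 0.375 to 0.9 m from the base axis. Payload 3.1 kg.
Tool frame: the origin (TCP) lies at the very end of the fingers, on their centre line; the grasp point (between the pads) lies bot.grip_point_offset behind it (bot.grip_point_offset is the distance from the TCP to the grasp point, in m); z points along the fingers, y is the line along which they close (so a half turn about z gives the same grasp; the last joint's range is limited). The gripper opens to 87 mm and grips with 3 to 60 N. Pads are 19 mm wide; open, the fingers measure 117 mm over their backs; the gripper's body (75 mm by 190 mm) begins 51 mm behind the grasp point.
Start: joints at [-81.217, 30.224, 82.088, -0, 67.689, -10.227], TCP at [0.204, -0.591, 0.223] pointing down, gripper open.
Joint ranges: [-176.69, 176.69], [-43.24, 126.21], [12.49, 139.97], [-82, 262], [0, 151.66], [-163.58, 163.58]. Speed limits (degrees/s): [159.86, 159.86, 180, 180, 180, 180].

## Interface

Orientations are given as a 3x3 rotation matrix whose columns are the frame's x, y, z axes.
In Python, from rig import bot, viewer, ticket gives the robot as it stands.
- The arm moves only by the tool servo_tool, never from a script. Its argument "targets" is a list of rows, each an object with "offset": the shift along the tool's x, y, z in m, a list of three; "dr": the turn, a rotation vector about the tool's x, y, z in degrees, a list of three. In form: [{"offset": [x, y, z], "dr": [ax, ay, az]}, ...]. A call has 1 to 20 rows; each row is the pose to reach, as a shift and turn from the pose commanded when the call began, along the tool's axes at that moment; what a row does not reach only later rows make up. A row lasts 1/12 s, in which the tool goes at most 41.7 mm and 7.16 degrees, less where a joint would pass 70% of its speed; a pose out of reach is approached as far as the arm can. A call with a gripper value outside its range is refused whole. "gripper" is the gripper command: -1 is fully open, 1 is shut, values between are in proportion, set as the call begins (left out, the last holds). The fingers move at their own pace and stop on an object; the grip force is fixed at half the most. Time passes only in rows, so rows that repeat a pose let the fingers close. It gives the time, the measured TCP pose, the force, the opening and the grip force at its end, in the units of the state.
- bot.read_state(): the state, without advancing time (a new reading comes with each control period).
- viewer.capture(name): name is "scene" or "top" or "wrist"; returns a dict with "color" (480x640x3 uint8, red, green, blue), "camera_matrix" (3x3 intrinsics, pixels), "R" (3x3) and "t" (3): a world point X has camera coordinates R X + t. Camera axes: x right, y down, z forward; pixel columns grow to the right and rows downward; lengths in m; the calibration is good to about 2 mm. A picture is of the moment at which its call begins. There is no depth.
- ticket.hand_in(): hands the job in; it is judged then, once.
The state is a dict: "time_s": time; "joint_positions": joint angles; "qvel": joint speeds; "tau": joint torques, N m; "position": TCP position; "tcp_rot": TCP orientation; "force": force on the tool from outside, world axes, zero at the start; "moment": the same for the moment, N m; "opening": opening from 0.0 (shut) to 1.0 (fully open); "grasp_force": force on a finger pad.
Only numpy, scipy, OpenCV 4.12 (cv2) and the standard library are available. Lean on these libraries where they do the work, as an engineer would, in place of code of your own. Each camera call takes 0.05 s, during which the arm holds its last target. There are 200 camera calls.

## Working session

There is one attempt and no reset: what is moved stays moved. The work goes in short steps, Python scripts to look and compute and a tool call to move; the robot and the scene stay as the last step left them, time stands still between calls to the robot, and variables do not carry over. Pictures are saved under pics/ and viewed, at most 10 in all, crops included, and the job is handed in when it is done.

Besides the shell and the picture viewer there is one more tool, called as name([rows], argument=value, ...), one row to a line, values as JSON. servo_tool: Moves the arm, as the interface text tells. Its arguments: {"type":"object","properties":{"targets":{"type":"array"},"gripper":{"type":"number"}},"required":["targets"]}

```bash
mkdir -p pics
cat > h.py <<'E'
import numpy as np, cv2, json
from rig import bot, viewer, ticket
def cap(n,f):
    c=viewer.capture(n); cv2.imwrite('pics/'+f+'.png',c['color'][:,:,::-1]); np.savez('pics/'+f+'.npz',**{k:np.array(c[k]) for k in c}); return c
def load(f): return dict(np.load('pics/'+f+'.npz'))
def ray(c,u,v):
    R=c['R'];o=-R.T@c['t'];d=R.T@np.linalg.inv(c['camera_matrix'])@np.array([u,v,1.]);return o,d/np.linalg.norm(d)
def onz(c,u,v,z):
    o,d=ray(c,u,v);return o+d*(z-o[2])/d[2]
def tri(*a):
    A=np.zeros((3,3));b=np.zeros(3)
    for c,u,v in a:
        o,d=ray(c,u,v);P=np.eye(3)-np.outer(d,d);A+=P;b+=P@o
    x=np.linalg.solve(A,b);return x
def proj(c,X):
    p=c['camera_matrix']@(c['R']@np.array(X)+c['t']);return p[:2]/p[2]
E
python3 - <<'E'
from h import *
a=cap('scene','s0');b=cap('top','t0')
for c in(a,b): print((-c['R'].T@c['t']).round(3))
print(bot.read_state(),bot.grip_point_offset)
E
```

```text
[1.565 0.003 1.103]
[0.381 0.008 1.052]
{'time_s': 0.1, 'joint_positions': array([-8.12161926e+01,  3.02733132e+01,  8.21492903e+01, -6.78632367e-04,
        6.76867069e+01, -1.02274715e+01]), 'qvel': array([-0.02639812, -0.07169281, -0.17606191, -0.058123  ,  0.06244081,
        0.07845039]), 'tau': array([ 1.52462794e-04, -4.40984952e+01, -1.77151448e+01,  6.34144549e-02,
        5.34250389e-02, -5.97988151e-05]), 'position': array([ 0.20351881, -0.59025107,  0.2216716 ]), 'tcp_rot': array([[ 9.45453049e-01,  3.25758255e-01, -3.02166176e-04],
       [ 3.25758230e-01, -9.45451229e-01,  1.88377496e-03],
       [ 3.27971860e-04, -1.87945390e-03, -9.99998180e-01]]), 'force': array([-0.11799551, -0.28315725, -0.45343189]), 'moment': array([-0.02364731,  0.05131179, -0.00121982]), 'grasp_force': 0.0, 'opening': 1.0007573116002308} 0.0187
```

View pics/s0.png

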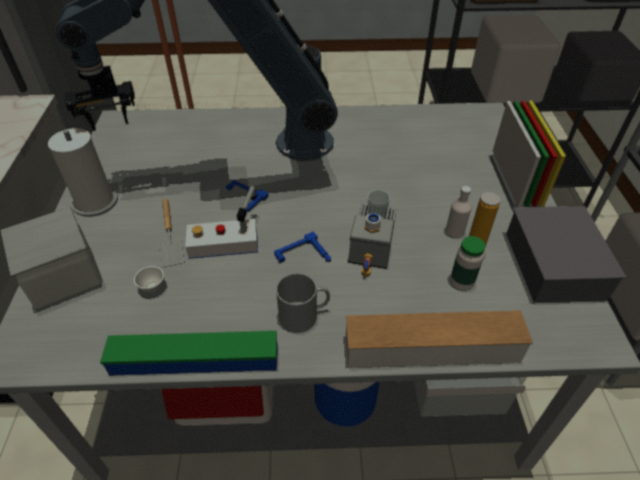

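View pics/t0.png

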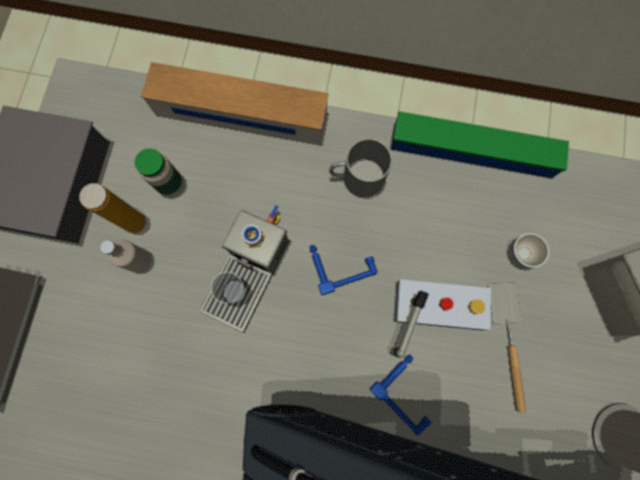

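Scene: the spout with its black elbow is at (241,215) in scene and (419,300) in top, with its steel arm running to (403,355). The blue look-alikes lie on the table at (300,245) and (245,195) in scene. The steel one standing in the block fits the description. The tap outlet is at (373,221) in scene and (252,235) in top, and the tumbler stands on its tray.

Run:
```python
from h import *
a=load('s0');b=load('t0')
def crop(c,x0,y0,w,h,W=400,H=300): return cv2.resize(c['color'][y0:y0+h,x0:x0+w,::-1],(W,H),interpolation=cv2.INTER_CUBIC)
im=np.vstack([np.hstack([crop(a,190,165,80,60),crop(a,335,180,80,60)]),np.hstack([crop(b,370,270,120,90),crop(b,200,200,100,75)*1])])
# marks
cv2.imwrite('pics/c1.png',im)
for n,c in(('s',a),('t',b)):
    hsv=cv2.cvtColor(c['color'],cv2.COLOR_RGB2HSV)
    x0,y0,x1,y1=(340,185,410,260) if n=='s' else (220,200,295,340)
    m=cv2.inRange(hsv,(100,90,60),(125,255,255));r=np.zeros_like(m);r[y0:y1,x0:x1]=1
    k,l,st,ce=cv2.connectedComponentsWithStats(m*r)
    print(n,'blue',[(ce[i].round(1),st[i].tolist()) for i in range(1,k) if st[i,4]>5])
    x0,y0,x1,y1=(230,195,256,226) if n=='s' else (395,285,432,362)
    m=(c['color'].max(2)<45).astype('u1');r=np.zeros_like(m);r[y0:y1,x0:x1]=1
    k,l,st,ce=cv2.connectedComponentsWithStats(m*r)
    print(n,'black',[(ce[i].round(1),st[i].tolist()) for i in range(1,k) if st[i,4]>3])
    x0,y0,x1,y1=(180,210,262,265) if n=='s' else (385,270,500,340)
    m=((c['color'].min(2)>130)&(np.ptp(c['color'],axis=2)<40)).astype('u1');r=np.zeros_like(m);r[y0:y1,x0:x1]=1
    m*=r
    cs,_=cv2.findContours(m,0,2);q=max(cs,key=cv2.contourArea);print('block',cv2.contourArea(q),cv2.boxPoints(cv2.minAreaRect(q)).round(1).tolist())
```

```text
s blue [(array([373.2, 216.7]), [369, 213, 10, 8, 48])]
s black [(array([253.1, 197. ]), [251, 195, 5, 5, 20]), (array([241.3, 214.8]), [237, 208, 9, 15, 98])]
block 1038.5 [[183.1999969482422, 224.60000610351562], [253.8000030517578, 218.1999969482422], [255.8000030517578, 239.3000030517578], [185.1999969482422, 245.6999969482422]]
t blue [(array([273.6, 210.9]), [271, 206, 7, 11, 36]), (array([250.3, 233.1]), [244, 227, 14, 14, 84])]
t black [(array([419.4, 299.3]), [412, 292, 15, 15, 144]), (array([395.6, 350.7]), [395, 348, 3, 8, 14])]
block 3498.0 [[395.3999938964844, 319.70001220703125], [400.3999938964844, 274.6000061035156], [503.0, 286.0], [498.0, 331.1000061035156]]
```

View pics/c1.png

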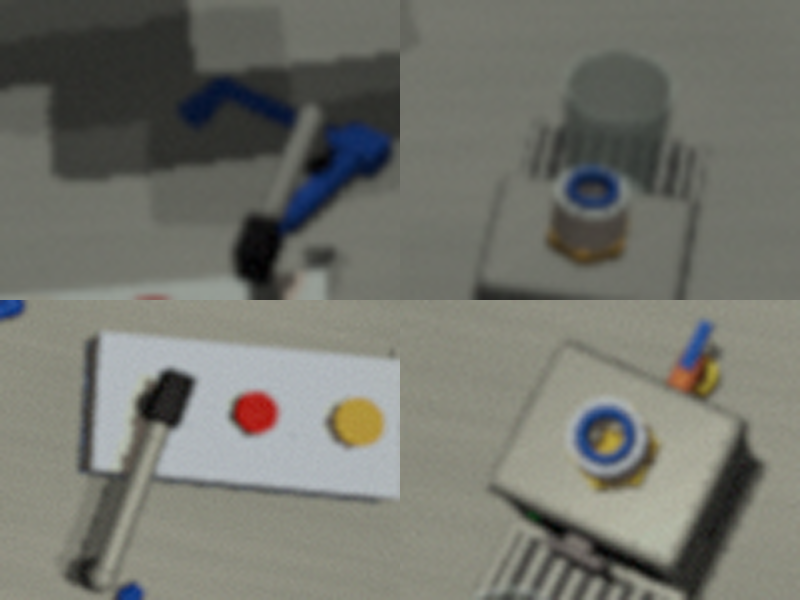

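The crop confirms it: the black elbow stands on the steel stem in the block's left hole (top ~ (420,299)), with the arm toward (400,353). The outlet ring is at ~(251,234) in top and (373,217.6) in scene.

Run:
```python
from h import *
a=load('s0');b=load('t0')
E=onz(b,419.4,299.3,.122);print('elbow top',E,'tri',tri((a,241.3,214.5),(b,419.4,299.3)))
N=onz(b,400.5,353,.111);d=N-E;print('tube end',N,np.linalg.norm(d[:2]),'spout x yaw',np.degrees(np.arctan2(-d[1],-d[0])))
O=onz(b,250.8,233.8,.157);print('collar',O,'tri',tri((a,373,217.3),(b,250.8,233.8)))
C=np.array([onz(b,200+(u-400)/4-.4,200+(v-300)/4-.4,.11) for u,v in((568,342),(745,425),(665,568),(492,485))])
print(C.round(4),'centre',C.mean(0),[np.linalg.norm(C[i]-C[(i+1)%4]).round(4) for i in range(4)])
x=(C[0]+C[1]-C[2]-C[3]);print('tap yaw',np.degrees(np.arctan2(x[1],x[0])))
y=(C[0]-C[1]+C[3]-C[2]);print('tap yaw by y',np.degrees(np.arctan2(y[1],y[0]))-90)
B=np.array([onz(b,u,v,.05) for u,v in((399,279.5),(491,287.5),(489,329),(396.5,320.7))])
print('block',B.round(4),[np.linalg.norm(B[i]-B[(i+1)%4]).round(4) for i in range(4)])
print('plug',onz(b,446.5,303.5,.072),'strainer',onz(b,477,306.5,.072))
```

```text
elbow top [ 0.49594104 -0.18030851  0.122     ] tri [ 0.49754183 -0.18194139  0.10900469]
tube end [ 0.38428674 -0.16038878  0.111     ] 0.11341727406305244 spout x yaw -10.115454623798595
collar [0.55791299 0.17820407 0.157     ] tri [0.56044244 0.18180506 0.14443583]
[[0.6143 0.2178 0.11  ]
 [0.5874 0.1157 0.11  ]
 [0.5047 0.1411 0.11  ]
 [0.5308 0.2396 0.11  ]] centre [0.55928896 0.17856656 0.11      ] [np.float64(0.1055), np.float64(0.0865), np.float64(0.1018), np.float64(0.0863)]
tap yaw -15.845855482213421
tap yaw by y -14.780669556297397
block [[ 0.5395 -0.1445  0.05  ]
 [ 0.5599 -0.3461  0.05  ]
 [ 0.4698 -0.3515  0.05  ]
 [ 0.45   -0.1526  0.05  ]] [np.float64(0.2026), np.float64(0.0903), np.float64(0.1999), np.float64(0.0899)]
plug [ 0.50412507 -0.24853988  0.072     ] strainer [ 0.5099835  -0.31333117  0.072     ]
```

Run:
```python
from h import *
a=load('s0');b=load('t0')
print('canister base scene',onz(a,96,205,0),'top cam',onz(b,625,440,0),onz(b,625,440,.25))
print('top at',[onz(a,75,138,z).round(3) for z in(.1,.2,.25,.3)])
print('TCP px',proj(a,[.204,-.59,.222]),proj(b,[.204,-.59,.222]))
p=np.array([.4965,-.181,.24]);s=bot.read_state();print((s['tcp_rot'].T@(p-s['position'])).round(4))
```

```text
canister base scene [ 0.31879048 -0.66912741  0.        ] top cam [ 0.29468442 -0.68411677  0.        ] [ 0.31508668 -0.51979428  0.25      ]
top at [array([ 0.09 , -0.768,  0.1  ]), array([ 0.237, -0.691,  0.2  ]), array([ 0.311, -0.653,  0.25 ]), array([ 0.384, -0.614,  0.3  ])]
TCP px [109.36465837 124.88567736] [653.54993017 515.67230422]
[ 0.4103 -0.2915 -0.0176]
```

servo_tool([
  {"offset": [0.005,-0.014,-0.03],"dr": [0,0,0]},
  {"offset": [0.015,-0.045,-0.05],"dr": [0,0,0]},
  {"offset": [0.03,-0.08,-0.06],"dr": [0,0,0]},
  {"offset": [0.045,-0.115,-0.06],"dr": [0,0,0]},
  {"offset": [0.07,-0.145,-0.06],"dr": [0,0,3]},
  {"offset": [0.1,-0.17,-0.06],"dr": [0,0,6]},
  {"offset": [0.135,-0.19,-0.06],"dr": [0,0,9]},
  {"offset": [0.17,-0.21,-0.06],"dr": [0,0,12]},
  {"offset": [0.205,-0.225,-0.06],"dr": [0,0,15]},
  {"offset": [0.24,-0.24,-0.06],"dr": [0,0,18]},
  {"offset": [0.275,-0.255,-0.06],"dr": [0,0,21]},
  {"offset": [0.31,-0.265,-0.055],"dr": [0,0,24]},
  {"offset": [0.345,-0.275,-0.05],"dr": [0,0,27]},
  {"offset": [0.375,-0.285,-0.04],"dr": [0,0,29]},
  {"offset": [0.4,-0.29,-0.03],"dr": [0,0,30]},
  {"offset": [0.41,-0.29,-0.02],"dr": [0,0,30]},
  {"offset": [0.41,-0.29,-0.02],"dr": [0,0,30]},
  {"offset": [0.41,-0.29,-0.02],"dr": [0,0,30]},
], gripper=-1)

```text
time_s: 1.6
position: [0.4958, -0.183, 0.2416]
tcp_rot: [[0.982, -0.189, -0.003], [-0.189, -0.982, 0.001], [-0.003, -0.0, -1.0]]
force: [0.4, 0.2, -0.6]
opening: 1.004
grasp_force: 0.0
```

Run:
```python
from h import *
w=cap('wrist','w1')
print((-w['R'].T@w['t']).round(3),proj(w,[.4965,-.181,.124]))
hsv=cv2.cvtColor(w['color'],cv2.COLOR_RGB2HSV)
m=(w['color'].max(2)<50).astype('u1');k,l,st,ce=cv2.connectedComponentsWithStats(m)
print([(ce[i].round(1),st[i].tolist()) for i in range(1,k) if st[i,4]>60])
```

```text
[ 0.58  -0.199  0.403] [321.44968768 234.38631262]
[(array([  4.7, 217.3]), [0, 194, 11, 45, 92]), (array([ 11.9, 218.1]), [8, 199, 9, 38, 71]), (array([ 46.8, 230.5]), [43, 213, 9, 36, 89]), (array([232.5, 421.1]), [0, 294, 640, 186, 52494]), (array([558.8, 361.3]), [435, 308, 205, 103, 10116]), (array([447.4, 332.1]), [415, 316, 70, 27, 1111])]
```

View pics/w1.png

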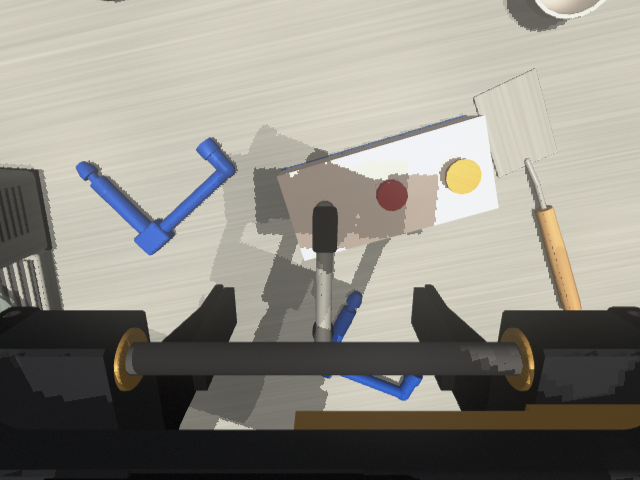

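The wrist view shows the elbow at u 313–337, v 203–252, with the tube running straight down the picture to (322,335), nearly along the tool's x.

Run:
```python
from h import *
w=load('w1');g=w['color'].max(2).astype(int)
for v in range(200,336,8):
    print(v,''.join('%4d'%x for x in g[v,308:344:2]))
p=onz(w,325,252,.124);q=onz(w,325,203,.098);r=onz(w,323,325,.118)
print(p,q,r,np.linalg.norm(p-q)); d=p-r;print(np.degrees(np.arctan2(d[1],d[0])))
print('width',np.linalg.norm(onz(w,313,245,.124)-onz(w,337,245,.124)))
```

```text
200  148 147 147 148 147 147 147 136 126 134 142 149 147 149 148 149 149 149
208  147 148 146  58  52  51  50  51  51  52  51  52  51  53 100 148 148 148
216  146 147  97  52  50  51  53  50  54  51  51  50  52  52  54 144 148 147
224  146 146  93  49  50  51  51  51  51  51  52  52  53  52  52 144 147 147
232  147 147  92  50  52  49  52  50  51  51  52  52  52  53  52 145 147 148
240  192 191 116  51  51  50  50  52  51  52  53  52  52  53  52 146 148 147
248  191 240 147  51  50  51  51  51  52  51  51  52  52  54  52 189 239 238
256  245 245 240 240 133  91 100 103 104 102  98  94  95 195 208 208 209 209
264  183 183 182 183 116 106 117 123 104 100  96  94 104 200 212 211 210 209
272  103 102 103 104 123 160 190 183 186 106  98  93 116 196 206 209 210 209
280  102 102 129 103 123 144 170 182 187 169 156 134 128 133 131 149 151 212
288  109 129 105 102 113 146 170 182 184 169 155 131 128 128 128 129 130 129
296  131 132 128 106 115 147 170 181 183 168 154 128 128 130 130 129 130 129
304  126 127 127 130 115 148 171 181 182 166 153 121 127 126 127 128 128 107
312  126 126 126 126 119 149 172 181 180 166 170 134 128 128 128 103  81 100
320  124 124 125 127 119 149 174 181 203 189 170 122 128 102  82 102 112 120
328  126 126 100  39  83 105 122 143 143 184 126 113  41 100 112 121 123 127
[ 0.48135106 -0.18095559  0.124     ] [ 0.5154149  -0.18763471  0.098     ] [ 0.4123229  -0.16587131  0.118     ] 0.043369982281927955
-12.32669951212493
width 0.019275449187469977
```

servo_tool([
  {"offset": [0.002,0.001,0.03],"dr": [0,0,1.3]},
  {"offset": [0.0024,0.001,0.06],"dr": [0,0,1.3]},
  {"offset": [0.0024,0.001,0.09],"dr": [0,0,1.3]},
  {"offset": [0.0024,0.001,0.115],"dr": [0,0,1.3]},
  {"offset": [0.0024,0.001,0.135],"dr": [0,0,1.3]},
  {"offset": [0.0024,0.001,0.145],"dr": [0,0,1.3]},
  {"offset": [0.0024,0.001,0.1485],"dr": [0,0,1.3]},
  {"offset": [0.0024,0.001,0.1485],"dr": [0,0,1.3]},
  {"offset": [0.0024,0.001,0.1485],"dr": [0,0,1.3]},
])

```text
time_s: 2.4
position: [0.4995, -0.1856, 0.0952]
tcp_rot: [[0.977, -0.214, 0.002], [-0.214, -0.977, -0.001], [0.002, 0.001, -1.0]]
force: [0.4, 0.2, 0.2]
opening: 0.997
grasp_force: 0.0
```

servo_tool([
  {"offset": [0,0,0],"dr": [0,0,0]},
  {"offset": [0,0,0],"dr": [0,0,0]},
  {"offset": [0,0,0],"dr": [0,0,0]},
  {"offset": [0,0,0],"dr": [0,0,0]},
  {"offset": [0,0,0],"dr": [0,0,0]},
  {"offset": [0,0,0],"dr": [0,0,0]},
  {"offset": [0,0,0],"dr": [0,0,0]},
  {"offset": [0,0,0],"dr": [0,0,0]},
  {"offset": [0,0,0],"dr": [0,0,0]},
  {"offset": [0,0,0],"dr": [0,0,0]},
  {"offset": [0,0,0],"dr": [0,0,0]},
  {"offset": [0,0,0],"dr": [0,0,0]},
], gripper=0.7)

```text
time_s: 3.4
position: [0.4989, -0.1846, 0.094]
tcp_rot: [[0.977, -0.213, -0.0], [-0.213, -0.977, 0.0], [-0.0, -0.0, -1.0]]
force: [0.6, -0.0, 0.3]
opening: 0.225
grasp_force: 30.0
```

servo_tool([
  {"offset": [0,0,-0.004],"dr": [0,0,0]},
  {"offset": [0,0,-0.012],"dr": [0,0,0]},
  {"offset": [0,0,-0.025],"dr": [0,0,0]},
  {"offset": [0,0,-0.04],"dr": [0,0,0]},
  {"offset": [0,0,-0.06],"dr": [0,0,0]},
  {"offset": [0,0,-0.08],"dr": [0,0,0]},
  {"offset": [0,0,-0.1],"dr": [0,0,0]},
  {"offset": [0,0,-0.12],"dr": [0,0,0]},
  {"offset": [0,0,-0.14],"dr": [0,0,0]},
  {"offset": [0,0,-0.16],"dr": [0,0,0]},
  {"offset": [0,0,-0.175],"dr": [0,0,0]},
  {"offset": [0,0,-0.185],"dr": [0,0,0]},
  {"offset": [0,0,-0.19],"dr": [0,0,0]},
  {"offset": [0,0,-0.19],"dr": [0,0,0]},
  {"offset": [0,0,-0.19],"dr": [0,0,0]},
], gripper=1)

```text
time_s: 4.65
position: [0.4983, -0.1842, 0.2835]
tcp_rot: [[0.977, -0.213, -0.001], [-0.213, -0.977, 0.001], [-0.002, -0.001, -1.0]]
force: [0.1, -0.3, -3.4]
opening: 0.227
grasp_force: 30.0
```

Run:
```python
from h import *
s=bot.read_state();print(s['position'],s['force'],s['moment'],s['joint_positions'].round(1))
a=cap('scene','s1');
p=proj(a,s['position']);print(p)
x,y=int(p[0])-50,int(p[1])-20
c1=cv2.resize(a['color'][y:y+80,x:x+53,::-1],(400,600),interpolation=cv2.INTER_CUBIC)
cv2.imwrite('pics/c2.png',np.hstack([c1,cv2.resize(a['color'][175:255,347:400,::-1],(400,600),interpolation=cv2.INTER_CUBIC)]));print(x,y)
```

```text
[ 0.49833104 -0.18420811  0.2834679 ] [ 0.05342795 -0.25458693 -3.35458696] [ 0.03971237  0.06241565 -0.04576416] [-32.3  19.   91.1  -0.   70.1  69.9]
[232.54032907 165.30986348]
182 145
```

View pics/c2.png

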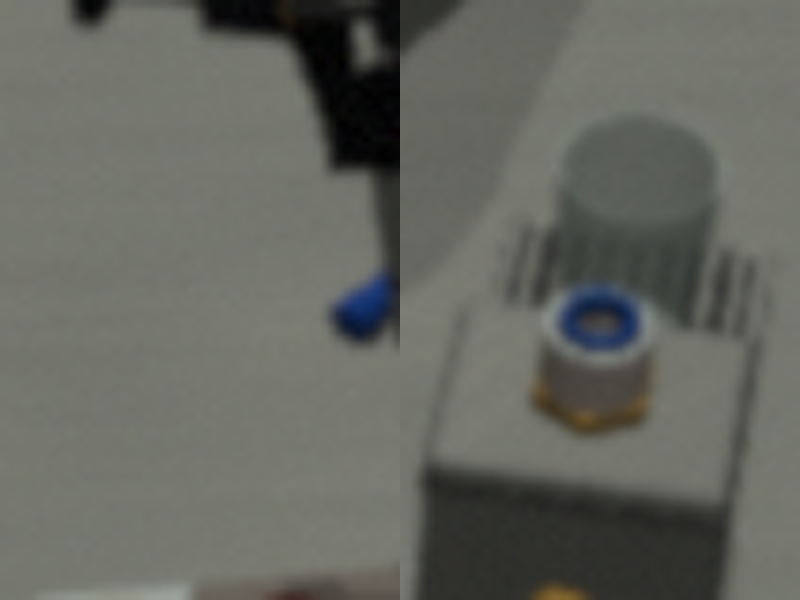

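Held: the black elbow is in the fingers with the stem hanging below. The outlet ring is at scene (373.2,217.3).

servo_tool([
  {"offset": [-0.004,-0.015,0],"dr": [0,0,0]},
  {"offset": [-0.01,-0.04,0],"dr": [0,0,0.5]},
  {"offset": [-0.016,-0.07,0],"dr": [0,0,1]},
  {"offset": [-0.022,-0.1,0],"dr": [0,0,1.5]},
  {"offset": [-0.028,-0.13,0],"dr": [0,0,2]},
  {"offset": [-0.034,-0.16,0],"dr": [0,0,2.5]},
  {"offset": [-0.04,-0.19,0],"dr": [0,0,3]},
  {"offset": [-0.047,-0.22,0],"dr": [0,0,3]},
  {"offset": [-0.053,-0.25,0],"dr": [0,0,3]},
  {"offset": [-0.06,-0.28,0],"dr": [0,0,3]},
  {"offset": [-0.066,-0.31,0],"dr": [0,0,3]},
  {"offset": [-0.073,-0.338,0],"dr": [0,0,3]},
  {"offset": [-0.077,-0.358,0],"dr": [0,0,3]},
  {"offset": [-0.0786,-0.3687,0],"dr": [0,0,3]},
  {"offset": [-0.0786,-0.3687,0],"dr": [0,0,3]},
  {"offset": [-0.0786,-0.3687,0],"dr": [0,0,3]},
  {"offset": [-0.0786,-0.3687,0],"dr": [0,0,3]},
  {"offset": [-0.0786,-0.3687,0],"dr": [0,0,3]},
])

```text
time_s: 6.2
position: [0.5006, 0.1911, 0.2838]
tcp_rot: [[0.964, -0.265, -0.001], [-0.265, -0.964, -0.001], [-0.0, 0.001, -1.0]]
force: [0.3, 0.6, -3.2]
opening: 0.227
grasp_force: 30.0
```

Run:
```python
from h import *
s=bot.read_state();print(s['position'],s['tcp_rot'].round(4).tolist(),s['force'])
cap('wrist','w2');cap('scene','s2');cap('top','t2')
```

```text
[0.50059351 0.19108949 0.28384343] [[0.9642, -0.2653, -0.0007], [-0.2653, -0.9642, -0.0007], [-0.0005, 0.0008, -1.0]] [ 0.3082875   0.63646148 -3.20724779]
```

View pics/w2.png

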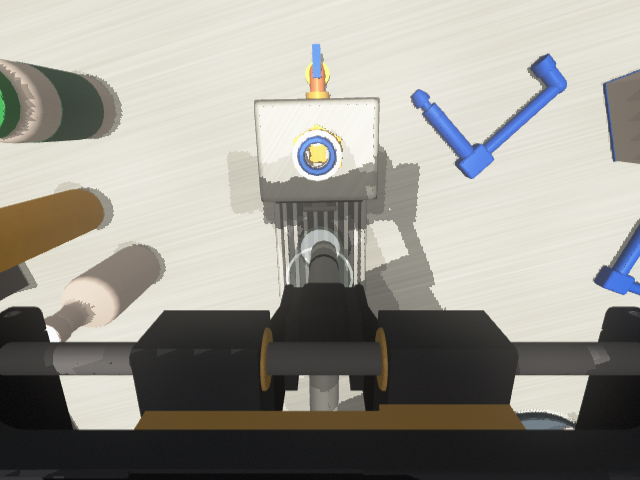

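The wrist view shows the outlet's blue ring at (317,155), the column top's corners at (255,101), (379,98), (377,198) and (262,200), and the stem at (324,245) between camera and tray.

Run:
```python
from h import *
w=load('w2');s0=load('s0')
def blue(c,x0,y0,x1,y1):
    m=cv2.inRange(cv2.cvtColor(c['color'],cv2.COLOR_RGB2HSV),(100,90,60),(125,255,255))
    r=np.zeros_like(m);r[y0:y1,x0:x1]=1;cs,_=cv2.findContours(m*r,0,1);q=max(cs,key=cv2.contourArea);return cv2.fitEllipse(cv2.convexHull(q))
e=blue(w,285,125,350,185);print('ell',e)
u,v=e[0];A=onz(w,u,v,.157);B=onz(w,u,v,.153);print('collar z.157',A,'.153',B,'dia',np.mean(e[1])/w['camera_matrix'][0,0]*(w['R']@A+w['t'])[2])
es=blue(s0,355,200,395,235);print('scene',es,onz(s0,*es[0],.157)); print('tri',tri((w,u,v),(s0,*es[0])))
# gripper TCP in wrist camera & base of tool
# column yaw via top face corners
g=cv2.cvtColor(w['color'],cv2.COLOR_RGB2GRAY)
C=cv2.cornerSubPix(g,np.array([[255,101],[379,98],[377,199],[262,200]],np.float32).reshape(-1,1,2),(5,5),(-1,-1),(3,30,.01)).reshape(-1,2);print(C)
P=np.array([onz(w,a,b,.11) for a,b in C]);print(P.round(4),P.mean(0),[np.linalg.norm(P[i]-P[(i+1)%4]).round(4) for i in range(4)])
x=P[0]+P[1]-P[2]-P[3];y=P[0]+P[3]-P[1]-P[2];print('yaw',np.degrees(np.arctan2(x[1],x[0])),np.degrees(np.arctan2(y[1],y[0]))-90)
f=P[0]-P[1];print('back edge yaw',np.degrees(np.arctan2(f[1],f[0]))-90)
l=cv2.createLineSegmentDetector().detect(g[203:250,272:370])[0].reshape(-1,4)
for q in l:
    if np.hypot(q[2]-q[0],q[3]-q[1])>25:
        a=onz(w,q[0]+272,q[1]+203,.026);b=onz(w,q[2]+272,q[3]+203,.026);d=(a-b)*np.sign(a[0]-b[0]);print(q.round(1)+[272,203,272,203],np.degrees(np.arctan2(d[1],d[0])).round(2))
```

```text
ell ((316.4959411621094, 155.3765106201172), (38.01423645019531, 38.71574020385742), 173.26449584960938)
collar z.157 [0.56105687 0.1802498  0.157     ] .153 [0.56075826 0.18040345 0.153     ] dia 0.029488003071814057
scene ((373.1176452636719, 216.98036193847656), (7.920560359954834, 9.625141143798828), 93.0860824584961) [0.57216389 0.18110361 0.157     ]
tri [0.56042258 0.18192317 0.14597181]
[[253.98734 100.67675]
 [378.5433   98.14305]
 [375.21976 196.54645]
 [260.82855 200.07399]]
[[0.6158 0.2211 0.11  ]
 [0.5894 0.118  0.11  ]
 [0.5073 0.1398 0.11  ]
 [0.5323 0.2428 0.11  ]] [0.56118178 0.1804487  0.11      ] [np.float64(0.1065), np.float64(0.0849), np.float64(0.106), np.float64(0.0862)]
yaw -14.72873490907958 -14.020520579450391
back edge yaw -14.357600711010832
[281.69999981 203.60000002 284.5        248.70000076] -14.03
[304.70000076 222.5        300.79999924 248.90000153] -24.6
[347.19999695 248.59999847 347.69999695 216.10000038] -15.17
[343.5        203.60000002 343.5        248.59999847] -14.44
[337.80000305 229.89999962 337.40000153 203.60000002] -14.06
```

servo_tool([
  {"offset": [0.01,-0.001,0],"dr": [0,0,-0.5]},
  {"offset": [0.025,-0.002,0],"dr": [0,0,-1]},
  {"offset": [0.04,-0.0035,0],"dr": [0,0,-1]},
  {"offset": [0.053,-0.005,0],"dr": [0,0,-1]},
  {"offset": [0.06,-0.0055,0],"dr": [0,0,-1]},
  {"offset": [0.0615,-0.0056,0],"dr": [0,0,-1]},
  {"offset": [0.0615,-0.0056,0],"dr": [0,0,-1]},
  {"offset": [0.0615,-0.0056,0],"dr": [0,0,-1]},
  {"offset": [0.0615,-0.0056,0],"dr": [0,0,-1]},
  {"offset": [0.0615,-0.0056,0],"dr": [0,0,-1]},
])

```text
time_s: 7.18
position: [0.5607, 0.1818, 0.2841]
tcp_rot: [[0.969, -0.246, -0.001], [-0.246, -0.969, 0.0], [-0.001, 0.0, -1.0]]
force: [-0.2, -0.8, -2.9]
opening: 0.225
grasp_force: 30.0
```

Run:
```python
from h import *
s=bot.read_state();p=s['position'];print(p,s['tcp_rot'].round(4).tolist(),s['force'],s['moment'])
a=cap('scene','s3');b=cap('top','t3')
print('foot exp',proj(a,p-[0,0,.088]),'elbow low',proj(a,p+[0,0,.005]),'collar s0 pred',proj(a,[.561,.1803,.157]))
def crop(c,x,y,w,h): return cv2.resize(c['color'][y:y+h,x:x+w,::-1],(400,600),interpolation=cv2.INTER_CUBIC)
cv2.imwrite('pics/c3.png',np.hstack([crop(a,353,170,40,60),crop(b,225,200,80,120)]))
```

```text
[0.56069979 0.18179488 0.28412138] [[0.9692, -0.2464, -0.0005], [-0.2464, -0.9692, 0.0], [-0.0005, 0.0001, -1.0]] [-0.15713324 -0.84494662 -2.87138497] [ 0.03582597 -0.0355364   0.04862591]
foot exp [374.00409277 203.18891415] elbow low [376.79055894 175.48014995] collar s0 pred [372.37038928 214.1340856 ]
```

View pics/c3.png

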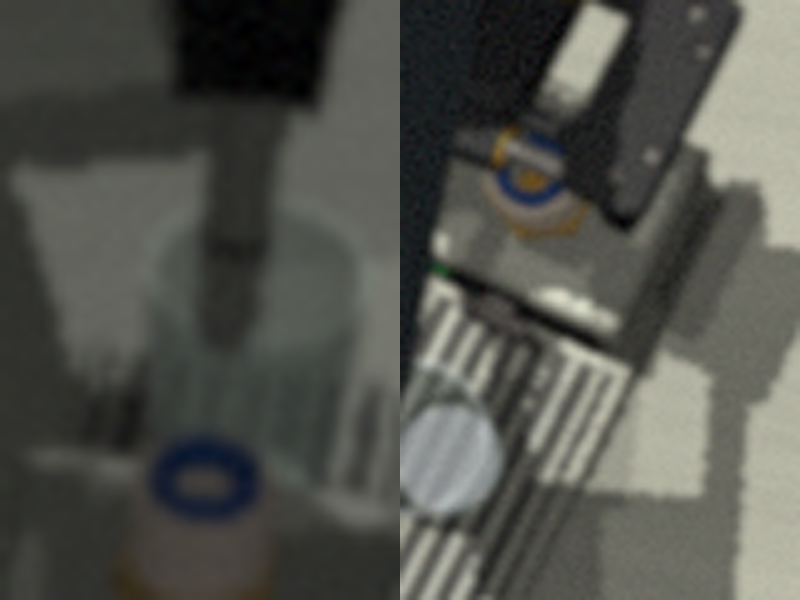

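In the crop, the foot is at scene (375,204) above the collar at (373.6,217.8). The stem is plumb and the lateral offset agrees with prediction (about 1.5 mm to take out). Next, down to the mouth.

servo_tool([
  {"offset": [0.0009,0.0014,0.003],"dr": [0,0,0]},
  {"offset": [0.0009,0.0014,0.008],"dr": [0,0,0]},
  {"offset": [0.0009,0.0014,0.014],"dr": [0,0,0]},
  {"offset": [0.0009,0.0014,0.02],"dr": [0,0,0]},
  {"offset": [0.0009,0.0014,0.026],"dr": [0,0,0]},
  {"offset": [0.0009,0.0014,0.03],"dr": [0,0,0]},
  {"offset": [0.0009,0.0014,0.033],"dr": [0,0,0]},
  {"offset": [0.0009,0.0014,0.036],"dr": [0,0,0]},
  {"offset": [0.0009,0.0014,0.038],"dr": [0,0,0]},
  {"offset": [0.0009,0.0014,0.038],"dr": [0,0,0]},
  {"offset": [0.0009,0.0014,0.038],"dr": [0,0,0]},
  {"offset": [0.0009,0.0014,0.038],"dr": [0,0,0]},
])

```text
time_s: 8.28
position: [0.5622, 0.18, 0.2463]
tcp_rot: [[0.969, -0.247, 0.001], [-0.247, -0.969, 0.0], [0.001, -0.0, -1.0]]
force: [0.1, -0.1, -3.3]
opening: 0.224
grasp_force: 30.0
```

Run:
```python
from h import *
s=bot.read_state();p=s['position'];print(p,s['tcp_rot'].round(4).tolist(),s['force'],s['moment'])
a=cap('scene','s4');b=cap('top','t4')
print('foot exp',proj(a,p-[0,0,.088]),'collar pred',proj(a,[.561,.1803,.157]))
def crop(c,x,y,w,h): return cv2.resize(c['color'][y:y+h,x:x+w,::-1],(400,600),interpolation=cv2.INTER_CUBIC)
cv2.imwrite('pics/c4.png',np.clip(1.8*np.hstack([crop(a,353,185,40,60),crop(b,235,205,40,60)]),0,255).astype('u1'))
```

```text
[0.56218706 0.18004264 0.24634586] [[0.9691, -0.2468, 0.0007], [-0.2468, -0.9691, 0.0001], [0.0006, -0.0003, -1.0]] [ 0.09636664 -0.09893326 -3.27668897] [-0.0257543   0.04119699  0.03233234]
foot exp [372.3587115 214.0723685] collar pred [372.37038928 214.1340856 ]
```

View pics/c4.png

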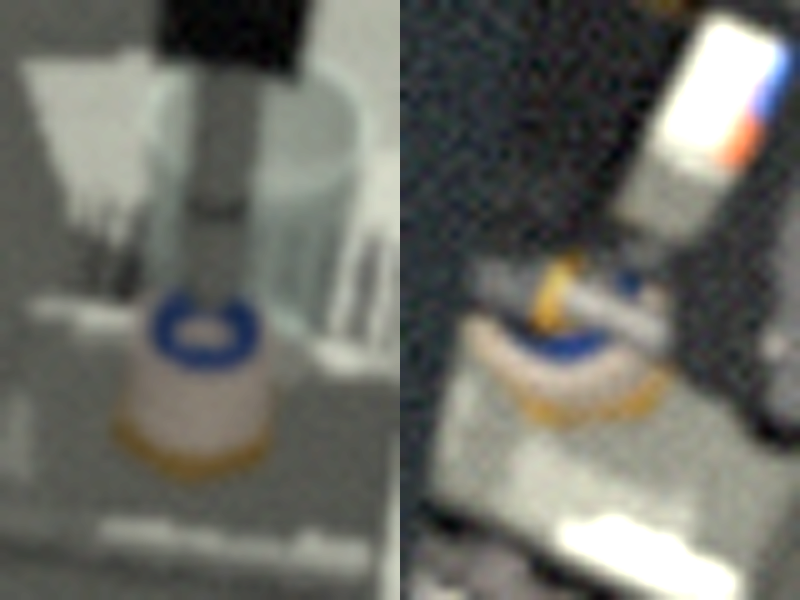

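The foot hovers just above the collar: tip at scene (374,215.5), collar centre at (373.6,218). Now slowly down, watching the force.

servo_tool([
  {"offset": [-0.0006,0,0.0015],"dr": [0,0,0]},
  {"offset": [-0.0006,0,0.003],"dr": [0,0,0]},
  {"offset": [-0.0006,0,0.0045],"dr": [0,0,0]},
  {"offset": [-0.0006,0,0.006],"dr": [0,0,0]},
  {"offset": [-0.0006,0,0.0075],"dr": [0,0,0]},
  {"offset": [-0.0006,0,0.0075],"dr": [0,0,0]},
  {"offset": [-0.0006,0,0.0075],"dr": [0,0,0]},
])

```text
time_s: 8.97
position: [0.5613, 0.1802, 0.2384]
tcp_rot: [[0.969, -0.247, -0.0], [-0.247, -0.969, -0.0], [-0.0, 0.0, -1.0]]
force: [0.2, 0.0, -3.1]
opening: 0.226
grasp_force: 30.0
```

servo_tool([
  {"offset": [0,0,0.0015],"dr": [0,0,0]},
  {"offset": [0,0,0.003],"dr": [0,0,0]},
  {"offset": [0,0,0.004],"dr": [0,0,0]},
  {"offset": [0,0,0.005],"dr": [0,0,0]},
  {"offset": [0,0,0.005],"dr": [0,0,0]},
  {"offset": [0,0,0.005],"dr": [0,0,0]},
])

```text
time_s: 9.47
position: [0.5613, 0.1801, 0.2335]
tcp_rot: [[0.969, -0.247, -0.0], [-0.247, -0.969, -0.0], [-0.0, 0.0, -1.0]]
force: [0.7, 0.1, -3.3]
opening: 0.225
grasp_force: 30.0
```

servo_tool([
  {"offset": [0,0,0.001],"dr": [0,0,0]},
  {"offset": [0,0,0.002],"dr": [0,0,0]},
  {"offset": [0,0,0.003],"dr": [0,0,0]},
  {"offset": [0,0,0.004],"dr": [0,0,0]},
  {"offset": [0,0,0.004],"dr": [0,0,0]},
  {"offset": [0,0,0.004],"dr": [0,0,0]},
])

```text
time_s: 9.97
position: [0.5613, 0.1801, 0.2294]
tcp_rot: [[0.969, -0.247, -0.0], [-0.247, -0.969, -0.0], [-0.0, 0.0, -1.0]]
force: [0.1, -0.2, -2.5]
opening: 0.226
grasp_force: 30.0
```

servo_tool([
  {"offset": [0,0,0.001],"dr": [0,0,0]},
  {"offset": [0,0,0.002],"dr": [0,0,0]},
  {"offset": [0,0,0.003],"dr": [0,0,0]},
  {"offset": [0,0,0.003],"dr": [0,0,0]},
  {"offset": [0,0,0.003],"dr": [0,0,0]},
])

```text
time_s: 10.38
position: [0.5613, 0.1801, 0.2264]
tcp_rot: [[0.969, -0.247, -0.0], [-0.247, -0.969, -0.0], [-0.0, 0.0, -1.0]]
force: [-0.3, -0.1, -3.2]
opening: 0.226
grasp_force: 30.0
```

Run:
```python
from h import *
s=bot.read_state();p=s['position'];print(p,s['force'].round(2),s['moment'].round(3))
a=cap('scene','s5')
def crop(c,x,y,w,h): return cv2.resize(c['color'][y:y+h,x:x+w,::-1],(400,600),interpolation=cv2.INTER_CUBIC)
cv2.imwrite('pics/c5.png',np.clip(1.8*crop(a,353,185,40,60),0,255).astype('u1'))
```

```text
[0.56129698 0.18014916 0.22643047] [-0.32 -0.09 -3.19] [ 0.033 -0.002 -0.064]
```

View pics/c5.png

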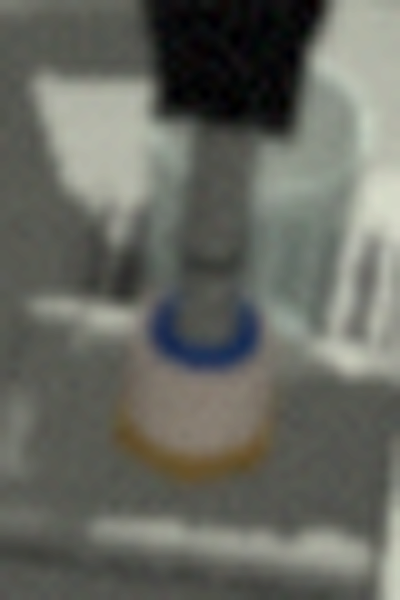

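The stem's foot is inside the blue collar, centred (crop (210,335), i.e. scene (374,218.5)), with no contact force yet. On down, feeling for the jaws.

servo_tool([
  {"offset": [0,0,0.001],"dr": [0,0,0]},
  {"offset": [0,0,0.002],"dr": [0,0,0]},
  {"offset": [0,0,0.003],"dr": [0,0,0]},
  {"offset": [0,0,0.003],"dr": [0,0,0]},
])

```text
time_s: 10.77
position: [0.5612, 0.1801, 0.2233]
tcp_rot: [[0.969, -0.247, -0.001], [-0.247, -0.969, -0.0], [-0.001, 0.0, -1.0]]
force: [0.2, -0.1, -3.3]
opening: 0.229
grasp_force: 30.0
```

servo_tool([
  {"offset": [0,0,0.001],"dr": [0,0,0]},
  {"offset": [0,0,0.002],"dr": [0,0,0]},
  {"offset": [0,0,0.002],"dr": [0,0,0]},
])

```text
time_s: 11.02
position: [0.5612, 0.1801, 0.2213]
tcp_rot: [[0.969, -0.247, -0.0], [-0.247, -0.969, -0.0], [-0.0, 0.0, -1.0]]
force: [-1.3, 0.2, -2.0]
opening: 0.229
grasp_force: 30.0
```

servo_tool([
  {"offset": [0,0,0.001],"dr": [0,0,0]},
  {"offset": [0,0,0.002],"dr": [0,0,0]},
  {"offset": [0,0,0.002],"dr": [0,0,0]},
])

```text
time_s: 11.27
position: [0.5612, 0.1801, 0.2193]
tcp_rot: [[0.969, -0.247, -0.0], [-0.247, -0.969, -0.0], [-0.0, 0.0, -1.0]]
force: [0.8, 0.8, -2.9]
opening: 0.226
grasp_force: 30.0
```

servo_tool([
  {"offset": [0,0,0.001],"dr": [0,0,0]},
  {"offset": [0,0,0.0015],"dr": [0,0,0]},
  {"offset": [0,0,0.0015],"dr": [0,0,0]},
])

```text
time_s: 11.52
position: [0.5613, 0.1801, 0.2179]
tcp_rot: [[0.969, -0.247, -0.0], [-0.247, -0.969, -0.0], [-0.0, 0.0, -1.0]]
force: [-0.6, 0.1, -2.3]
opening: 0.226
grasp_force: 30.0
```

servo_tool([
  {"offset": [0,0,0.001],"dr": [0,0,0]},
  {"offset": [0,0,0.0015],"dr": [0,0,0]},
  {"offset": [0,0,0.0015],"dr": [0,0,0]},
])

```text
time_s: 11.77
position: [0.5611, 0.1801, 0.2164]
tcp_rot: [[0.969, -0.247, -0.001], [-0.247, -0.969, -0.0], [-0.001, 0.0, -1.0]]
force: [-0.8, -0.6, -4.4]
opening: 0.223
grasp_force: 30.0
```

servo_tool([
  {"offset": [0,0,0.001],"dr": [0,0,0]},
  {"offset": [0,0,0.001],"dr": [0,0,0]},
  {"offset": [0,0,0.001],"dr": [0,0,0]},
])

```text
time_s: 12.02
position: [0.5612, 0.1801, 0.2155]
tcp_rot: [[0.969, -0.247, -0.001], [-0.247, -0.969, -0.0], [-0.0, 0.0, -1.0]]
force: [-1.0, -0.7, -2.7]
opening: 0.224
grasp_force: 30.0
```

servo_tool([
  {"offset": [0,0,0.001],"dr": [0,0,0]},
  {"offset": [0,0,0.001],"dr": [0,0,0]},
  {"offset": [0,0,0.001],"dr": [0,0,0]},
])

```text
time_s: 12.27
position: [0.5613, 0.1801, 0.2149]
tcp_rot: [[0.969, -0.247, 0.0], [-0.247, -0.969, -0.0], [0.0, 0.0, -1.0]]
force: [-1.0, -0.8, 0.7]
opening: 0.225
grasp_force: 30.0
```

servo_tool([
  {"offset": [0,0,0.001],"dr": [0,0,0]},
  {"offset": [0,0,0.001],"dr": [0,0,0]},
  {"offset": [0,0,0.001],"dr": [0,0,0]},
])

```text
time_s: 12.52
position: [0.5615, 0.1801, 0.2141]
tcp_rot: [[0.969, -0.247, 0.001], [-0.247, -0.969, -0.0], [0.001, -0.0, -1.0]]
force: [-2.6, -0.9, 4.0]
opening: 0.229
grasp_force: 30.0
```

servo_tool([
  {"offset": [0,0,0.001],"dr": [0,0,0]},
  {"offset": [0,0,0.001],"dr": [0,0,0]},
  {"offset": [0,0,0.001],"dr": [0,0,0]},
])

```text
time_s: 12.77
position: [0.5615, 0.1802, 0.2129]
tcp_rot: [[0.969, -0.247, 0.001], [-0.247, -0.969, -0.0], [0.001, -0.0, -1.0]]
force: [-2.7, -2.0, 5.4]
opening: 0.228
grasp_force: 30.0
```

servo_tool([
  {"offset": [-0.0004,0.0003,0.001],"dr": [0,0,0]},
  {"offset": [-0.0004,0.0003,0.001],"dr": [0,0,0]},
  {"offset": [-0.0004,0.0003,0.001],"dr": [0,0,0]},
])

```text
time_s: 13.02
position: [0.5614, 0.1801, 0.212]
tcp_rot: [[0.969, -0.247, 0.001], [-0.247, -0.969, 0.0], [0.001, -0.001, -1.0]]
force: [-1.1, -0.9, 4.4]
opening: 0.227
grasp_force: 30.0
```

servo_tool([
  {"offset": [0,0,0.001],"dr": [0,0,0]},
  {"offset": [0,0,0.001],"dr": [0,0,0]},
  {"offset": [0,0,0.001],"dr": [0,0,0]},
])

```text
time_s: 13.27
position: [0.561, 0.1801, 0.2099]
tcp_rot: [[0.969, -0.247, 0.0], [-0.247, -0.969, 0.0], [0.0, -0.0, -1.0]]
force: [-0.3, -0.8, 0.4]
opening: 0.223
grasp_force: 30.0
```

servo_tool([
  {"offset": [0,0,0.001],"dr": [0,0,0]},
  {"offset": [0,0,0.001],"dr": [0,0,0]},
  {"offset": [0,0,0.001],"dr": [0,0,0]},
])

```text
time_s: 13.52
position: [0.5609, 0.18, 0.2088]
tcp_rot: [[0.969, -0.247, -0.0], [-0.247, -0.969, 0.0], [-0.0, -0.0, -1.0]]
force: [0.4, 0.1, -3.3]
opening: 0.223
grasp_force: 30.0
```

servo_tool([
  {"offset": [0,0,0.001],"dr": [0,0,0]},
  {"offset": [0,0,0.002],"dr": [0,0,0]},
  {"offset": [0,0,0.003],"dr": [0,0,0]},
  {"offset": [0,0,0.003],"dr": [0,0,0]},
])

```text
time_s: 13.85
position: [0.561, 0.18, 0.2064]
tcp_rot: [[0.969, -0.247, 0.0], [-0.247, -0.969, 0.0], [0.0, -0.0, -1.0]]
force: [0.0, 0.4, -2.2]
opening: 0.226
grasp_force: 30.0
```

servo_tool([
  {"offset": [0,0,0.001],"dr": [0,0,0]},
  {"offset": [0,0,0.002],"dr": [0,0,0]},
  {"offset": [0,0,0.002],"dr": [0,0,0]},
])

```text
time_s: 14.1
position: [0.5609, 0.18, 0.2043]
tcp_rot: [[0.969, -0.247, 0.0], [-0.247, -0.969, 0.0], [0.0, -0.0, -1.0]]
force: [-0.6, 0.4, -1.4]
opening: 0.224
grasp_force: 30.0
```

servo_tool([
  {"offset": [0,0,0.001],"dr": [0,0,0]},
  {"offset": [0,0,0.001],"dr": [0,0,0]},
  {"offset": [0,0,0.001],"dr": [0,0,0]},
])

```text
time_s: 14.35
position: [0.5609, 0.18, 0.2033]
tcp_rot: [[0.969, -0.247, -0.0], [-0.247, -0.969, 0.0], [-0.0, -0.0, -1.0]]
force: [0.3, 0.5, -2.2]
opening: 0.224
grasp_force: 30.0
```

servo_tool([
  {"offset": [0,0,0.001],"dr": [0,0,0]},
  {"offset": [0,0,0.001],"dr": [0,0,0]},
  {"offset": [0,0,0.001],"dr": [0,0,0]},
])

```text
time_s: 14.6
position: [0.5604, 0.1798, 0.2017]
tcp_rot: [[0.969, -0.247, -0.001], [-0.247, -0.969, -0.0], [-0.001, 0.001, -1.0]]
force: [0.0, 0.4, -5.8]
opening: 0.23
grasp_force: 30.0
```

servo_tool([
  {"offset": [0,0,0.0007],"dr": [0,0,0]},
  {"offset": [0,0,0.0007],"dr": [0,0,0]},
  {"offset": [0,0,0.0007],"dr": [0,0,0]},
])

```text
time_s: 14.85
position: [0.5605, 0.1798, 0.2016]
tcp_rot: [[0.969, -0.247, -0.001], [-0.247, -0.969, -0.0], [-0.001, 0.001, -1.0]]
force: [-1.0, -0.9, -4.5]
opening: 0.228
grasp_force: 30.0
```

servo_tool([
  {"offset": [0,0,0.0005],"dr": [0,0,0]},
  {"offset": [0,0,0.0005],"dr": [0,0,0]},
  {"offset": [0,0,0.0005],"dr": [0,0,0]},
])

```text
time_s: 15.1
position: [0.5607, 0.1798, 0.2015]
tcp_rot: [[0.969, -0.247, -0.0], [-0.247, -0.969, -0.0], [-0.0, 0.0, -1.0]]
force: [-0.8, -0.3, -1.2]
opening: 0.228
grasp_force: 30.0
```

servo_tool([
  {"offset": [0,0,0.0006],"dr": [0,0,0]},
  {"offset": [0,0,0.0006],"dr": [0,0,0]},
  {"offset": [0,0,0.0006],"dr": [0,0,0]},
])

```text
time_s: 15.35
position: [0.5609, 0.1799, 0.2011]
tcp_rot: [[0.969, -0.247, 0.0], [-0.247, -0.969, -0.0], [0.0, 0.0, -1.0]]
force: [-1.1, -0.7, 1.7]
opening: 0.228
grasp_force: 30.0
```

servo_tool([
  {"offset": [0,0,0.0005],"dr": [0,0,0]},
  {"offset": [0,0,0.0005],"dr": [0,0,0]},
  {"offset": [0,0,0.0005],"dr": [0,0,0]},
])

```text
time_s: 15.6
position: [0.561, 0.1799, 0.2007]
tcp_rot: [[0.969, -0.247, 0.0], [-0.247, -0.969, -0.0], [0.0, 0.0, -1.0]]
force: [-2.0, -1.3, 3.0]
opening: 0.225
grasp_force: 30.0
```

servo_tool([
  {"offset": [-0.0002,0.0001,0.0007],"dr": [0,0,0]},
  {"offset": [-0.0002,0.0001,0.0007],"dr": [0,0,0]},
  {"offset": [-0.0002,0.0001,0.0007],"dr": [0,0,0]},
])

```text
time_s: 15.85
position: [0.561, 0.1799, 0.2002]
tcp_rot: [[0.969, -0.247, 0.001], [-0.247, -0.969, 0.0], [0.001, -0.0, -1.0]]
force: [-2.7, -0.8, 5.5]
opening: 0.227
grasp_force: 30.0
```

servo_tool([
  {"offset": [-0.0001,0.0001,0.0005],"dr": [0,0,0]},
  {"offset": [-0.0001,0.0001,0.0005],"dr": [0,0,0]},
  {"offset": [-0.0001,0.0001,0.0005],"dr": [0,0,0]},
])

```text
time_s: 16.1
position: [0.561, 0.1799, 0.2]
tcp_rot: [[0.969, -0.247, 0.001], [-0.247, -0.969, 0.0], [0.001, -0.0, -1.0]]
force: [-2.9, -1.5, 6.6]
opening: 0.226
grasp_force: 30.0
```

servo_tool([
  {"offset": [-0.0001,0.0001,0.0006],"dr": [0,0,0]},
  {"offset": [-0.0001,0.0001,0.0006],"dr": [0,0,0]},
  {"offset": [-0.0001,0.0001,0.0006],"dr": [0,0,0]},
  {"offset": [-0.0001,0.0001,0.0006],"dr": [0,0,0]},
  {"offset": [-0.0001,0.0001,0.0006],"dr": [0,0,0]},
])

```text
time_s: 16.52
position: [0.561, 0.1799, 0.1997]
tcp_rot: [[0.969, -0.247, 0.002], [-0.247, -0.969, 0.0], [0.002, -0.001, -1.0]]
force: [-2.6, -1.7, 8.1]
opening: 0.229
grasp_force: 30.0
```

Run:
```python
from h import *
s=bot.read_state();print(s['position'],s['force'].round(2),s['moment'].round(3))
```

```text
[0.56102946 0.17985818 0.19965622] [-2.62 -1.68  8.07] [-0.261  0.735 -0.024]
```

servo_tool([
  {"offset": [0.0002,-0.0001,-0.001],"dr": [0,0,0]},
  {"offset": [0.0003,-0.0002,-0.002],"dr": [0,0,0]},
  {"offset": [0.0004,-0.0003,-0.003],"dr": [0,0,0]},
  {"offset": [0.0004,-0.0003,-0.004],"dr": [0,0,0]},
  {"offset": [0.0004,-0.0003,-0.004],"dr": [0,0,0]},
])

```text
time_s: 16.93
position: [0.5608, 0.18, 0.2016]
tcp_rot: [[0.969, -0.247, -0.001], [-0.247, -0.969, 0.0], [-0.001, 0.0, -1.0]]
force: [-0.3, -0.1, -1.6]
opening: 0.227
grasp_force: 30.0
```

servo_tool([
  {"offset": [0,0,-0.001],"dr": [0,0,0]},
  {"offset": [0,0,-0.001],"dr": [0,0,0]},
  {"offset": [0,0,-0.001],"dr": [0,0,0]},
])

```text
time_s: 17.18
position: [0.5605, 0.18, 0.2018]
tcp_rot: [[0.969, -0.247, -0.002], [-0.247, -0.969, -0.0], [-0.002, 0.0, -1.0]]
force: [0.6, 0.7, -12.1]
opening: 0.229
grasp_force: 30.0
```

servo_tool([
  {"offset": [0,0,-0.0003],"dr": [0,0,0]},
  {"offset": [0,0,-0.0003],"dr": [0,0,0]},
  {"offset": [0,0,-0.0003],"dr": [0,0,0]},
])

```text
time_s: 17.43
position: [0.5602, 0.1799, 0.2019]
tcp_rot: [[0.969, -0.247, -0.002], [-0.247, -0.969, -0.0], [-0.002, 0.001, -1.0]]
force: [2.9, 0.2, -21.3]
opening: 0.228
grasp_force: 30.0
```

servo_tool([
  {"offset": [0,0,0.0008],"dr": [0,0,0]},
])

```text
time_s: 17.52
position: [0.5604, 0.1799, 0.2019]
tcp_rot: [[0.969, -0.247, -0.002], [-0.247, -0.969, -0.0], [-0.002, 0.001, -1.0]]
force: [2.4, 0.6, -15.2]
opening: 0.224
grasp_force: 30.0
```

servo_tool([
  {"offset": [0,0,0],"dr": [0,0,0]},
])

```text
time_s: 17.6
position: [0.5603, 0.1799, 0.2019]
tcp_rot: [[0.969, -0.247, -0.002], [-0.247, -0.969, -0.0], [-0.002, 0.001, -1.0]]
force: [2.0, 0.7, -20.6]
opening: 0.228
grasp_force: 30.0
```

servo_tool([
  {"offset": [0,0,0.0007],"dr": [0,0,0]},
])

```text
time_s: 17.68
position: [0.5605, 0.1799, 0.2018]
tcp_rot: [[0.969, -0.247, -0.001], [-0.247, -0.969, -0.0], [-0.001, 0.0, -1.0]]
force: [0.4, -0.0, -15.4]
opening: 0.227
grasp_force: 30.0
```

servo_tool([
  {"offset": [0,0,0],"dr": [0,0,0]},
])

```text
time_s: 17.77
position: [0.5604, 0.1799, 0.2019]
tcp_rot: [[0.969, -0.247, -0.001], [-0.247, -0.969, -0.0], [-0.001, 0.0, -1.0]]
force: [0.8, 0.8, -19.2]
opening: 0.227
grasp_force: 30.0
```

servo_tool([
  {"offset": [0,0,0.0007],"dr": [0,0,0]},
  {"offset": [0,0,0.0007],"dr": [0,0,0]},
])

```text
time_s: 17.93
position: [0.5606, 0.1799, 0.2018]
tcp_rot: [[0.969, -0.247, -0.001], [-0.247, -0.969, -0.0], [-0.001, 0.0, -1.0]]
force: [0.4, 0.2, -15.7]
opening: 0.224
grasp_force: 30.0
```

Tug is now about 12.5 N; hold.

servo_tool([
  {"offset": [0,0,0],"dr": [0,0,0]},
  {"offset": [0,0,0],"dr": [0,0,0]},
])

```text
time_s: 18.1
position: [0.5606, 0.1799, 0.2018]
tcp_rot: [[0.969, -0.247, -0.0], [-0.247, -0.969, -0.0], [-0.0, 0.0, -1.0]]
force: [0.7, -0.5, -14.7]
opening: 0.229
grasp_force: 30.0
```

servo_tool([
  {"offset": [0,0,0],"dr": [0,0,0]},
  {"offset": [0,0,0],"dr": [0,0,0]},
])

```text
time_s: 18.27
position: [0.5607, 0.1799, 0.2018]
tcp_rot: [[0.969, -0.247, -0.0], [-0.247, -0.969, -0.0], [-0.0, 0.0, -1.0]]
force: [-0.8, -0.4, -13.8]
opening: 0.228
grasp_force: 30.0
```

servo_tool([
  {"offset": [0,0,0],"dr": [0,0,0]},
  {"offset": [0,0,0],"dr": [0,0,0]},
])

```text
time_s: 18.43
position: [0.5608, 0.18, 0.2018]
tcp_rot: [[0.969, -0.247, -0.0], [-0.247, -0.969, -0.0], [-0.0, 0.0, -1.0]]
force: [-0.3, -0.6, -12.6]
opening: 0.226
grasp_force: 30.0
```

servo_tool([
  {"offset": [0,0,0],"dr": [0,0,0]},
  {"offset": [0,0,0],"dr": [0,0,0]},
])

```text
time_s: 18.6
position: [0.5608, 0.18, 0.2018]
tcp_rot: [[0.969, -0.247, -0.0], [-0.247, -0.969, -0.0], [-0.0, 0.0, -1.0]]
force: [-1.0, -0.2, -11.8]
opening: 0.225
grasp_force: 30.0
```

Still locked, but the force is fading; I'll make a cleaner steady hold.

servo_tool([
  {"offset": [0,0,-0.0003],"dr": [0,0,0]},
  {"offset": [0,0,-0.0003],"dr": [0,0,0]},
])

```text
time_s: 18.77
position: [0.5608, 0.1799, 0.2018]
tcp_rot: [[0.969, -0.247, -0.0], [-0.247, -0.969, -0.0], [-0.0, 0.0, -1.0]]
force: [-0.8, 0.2, -12.7]
opening: 0.227
grasp_force: 30.0
```

servo_tool([
  {"offset": [0,0,-0.0001],"dr": [0,0,0]},
  {"offset": [0,0,-0.0001],"dr": [0,0,0]},
])

```text
time_s: 18.93
position: [0.5608, 0.1799, 0.2018]
tcp_rot: [[0.969, -0.247, -0.0], [-0.247, -0.969, -0.0], [-0.0, 0.0, -1.0]]
force: [-1.2, -0.2, -13.7]
opening: 0.223
grasp_force: 30.0
```

servo_tool([
  {"offset": [0,0,-0.0003],"dr": [0,0,0]},
  {"offset": [0,0,-0.0003],"dr": [0,0,0]},
])

```text
time_s: 19.1
position: [0.5607, 0.1799, 0.2018]
tcp_rot: [[0.969, -0.247, -0.001], [-0.247, -0.969, -0.0], [-0.001, 0.0, -1.0]]
force: [-0.1, -0.8, -15.2]
opening: 0.228
grasp_force: 30.0
```

servo_tool([
  {"offset": [0,0,0],"dr": [0,0,0]},
  {"offset": [0,0,0],"dr": [0,0,0]},
  {"offset": [0,0,0],"dr": [0,0,0]},
])

```text
time_s: 19.35
position: [0.5607, 0.1799, 0.2019]
tcp_rot: [[0.969, -0.247, -0.001], [-0.247, -0.969, -0.0], [-0.001, 0.0, -1.0]]
force: [-0.2, 0.3, -17.0]
opening: 0.228
grasp_force: 30.0
```

servo_tool([
  {"offset": [0,0,0],"dr": [0,0,0]},
  {"offset": [0,0,0],"dr": [0,0,0]},
  {"offset": [0,0,0],"dr": [0,0,0]},
])

```text
time_s: 19.6
position: [0.5607, 0.18, 0.2019]
tcp_rot: [[0.969, -0.247, -0.001], [-0.247, -0.969, -0.0], [-0.001, 0.0, -1.0]]
force: [-0.9, -0.5, -17.6]
opening: 0.226
grasp_force: 30.0
```

servo_tool([
  {"offset": [0,0,0],"dr": [0,0,0]},
  {"offset": [0,0,0],"dr": [0,0,0]},
  {"offset": [0,0,0],"dr": [0,0,0]},
])

```text
time_s: 19.85
position: [0.5607, 0.1799, 0.2019]
tcp_rot: [[0.969, -0.247, -0.001], [-0.247, -0.969, -0.0], [-0.001, 0.0, -1.0]]
force: [-0.6, -0.1, -19.4]
opening: 0.226
grasp_force: 30.0
```

servo_tool([
  {"offset": [0,0,0.0005],"dr": [0,0,0]},
  {"offset": [0,0,0.001],"dr": [0,0,0]},
  {"offset": [0,0,0.001],"dr": [0,0,0]},
])

```text
time_s: 20.1
position: [0.5609, 0.1799, 0.2018]
tcp_rot: [[0.969, -0.247, 0.0], [-0.247, -0.969, -0.0], [0.0, 0.0, -1.0]]
force: [-2.1, 0.3, -14.4]
opening: 0.221
grasp_force: 30.0
```

servo_tool([
  {"offset": [0,0,0.0004],"dr": [0,0,0]},
  {"offset": [0,0,0.0004],"dr": [0,0,0]},
  {"offset": [0,0,0.0004],"dr": [0,0,0]},
])

```text
time_s: 20.35
position: [0.5611, 0.18, 0.2017]
tcp_rot: [[0.969, -0.247, 0.001], [-0.247, -0.969, -0.0], [0.001, -0.0, -1.0]]
force: [-2.4, -0.5, -10.1]
opening: 0.225
grasp_force: 30.0
```

servo_tool([
  {"offset": [-0.0002,0,0.0003],"dr": [0,0,0]},
  {"offset": [-0.0002,0,0.0003],"dr": [0,0,0]},
  {"offset": [-0.0002,0,0.0003],"dr": [0,0,0]},
])

```text
time_s: 20.6
position: [0.5616, 0.1801, 0.2016]
tcp_rot: [[0.969, -0.247, 0.002], [-0.247, -0.969, 0.0], [0.002, -0.001, -1.0]]
force: [-2.0, -0.9, -4.7]
opening: 0.227
grasp_force: 30.0
```

servo_tool([
  {"offset": [0,0,0],"dr": [0,0,0]},
  {"offset": [0,0,0],"dr": [0,0,0]},
])

```text
time_s: 20.77
position: [0.5617, 0.1802, 0.2016]
tcp_rot: [[0.969, -0.247, 0.003], [-0.247, -0.969, 0.0], [0.003, -0.001, -1.0]]
force: [-1.5, -0.7, -4.2]
opening: 0.226
grasp_force: 30.0
```

servo_tool([
  {"offset": [0,0,0],"dr": [0,0,0]},
  {"offset": [0,0,0],"dr": [0,0,0]},
  {"offset": [0,0,0],"dr": [0,0,0]},
  {"offset": [0,0,0],"dr": [0,0,0]},
  {"offset": [0,0,0],"dr": [0,0,0]},
  {"offset": [0,0,0],"dr": [0,0,0]},
  {"offset": [0,0,0],"dr": [0,0,0]},
  {"offset": [0,0,0],"dr": [0,0,0]},
  {"offset": [0,0,0],"dr": [0,0,0]},
  {"offset": [0,0,0],"dr": [0,0,0]},
], gripper=-0.4)

```text
time_s: 21.6
position: [0.5607, 0.18, 0.2005]
tcp_rot: [[0.969, -0.247, -0.0], [-0.247, -0.969, 0.0], [-0.0, -0.0, -1.0]]
force: [0.3, -0.4, -0.0]
opening: 0.698
grasp_force: 0.0
```

servo_tool([
  {"offset": [0,0,-0.01],"dr": [0,0,0]},
  {"offset": [0,0,-0.025],"dr": [0,0,0]},
  {"offset": [0,0,-0.05],"dr": [0,0,0]},
  {"offset": [0,0,-0.075],"dr": [0,0,0]},
  {"offset": [0,0,-0.1],"dr": [0,0,0]},
  {"offset": [0,0,-0.115],"dr": [0,0,0]},
  {"offset": [-0.01,0.02,-0.12],"dr": [0,0,0]},
  {"offset": [-0.02,0.05,-0.12],"dr": [0,0,0]},
  {"offset": [-0.03,0.08,-0.12],"dr": [0,0,0]},
  {"offset": [-0.04,0.11,-0.12],"dr": [0,0,0]},
  {"offset": [-0.05,0.13,-0.12],"dr": [0,0,0]},
  {"offset": [-0.05,0.14,-0.12],"dr": [0,0,0]},
  {"offset": [-0.05,0.14,-0.12],"dr": [0,0,0]},
  {"offset": [-0.05,0.14,-0.12],"dr": [0,0,0]},
])

```text
time_s: 22.77
position: [0.4787, 0.0567, 0.3213]
tcp_rot: [[0.969, -0.248, 0.002], [-0.248, -0.969, 0.001], [0.002, -0.001, -1.0]]
force: [-0.0, -0.7, -1.0]
opening: 0.705
grasp_force: 0.0
```

Run:
```python
from h import *
s=bot.read_state();print(s['time_s'],s['position'],s['force'].round(2))
a=cap('scene','s9');b=cap('top','t9');cap('wrist','w9')
def crop(c,x,y,w,h): return cv2.resize(c['color'][y:y+h,x:x+w,::-1],(400,600),interpolation=cv2.INTER_CUBIC)
cv2.imwrite('pics/c9.png',np.clip(1.4*np.hstack([crop(a,345,165,56,84),crop(b,195,200,100,150)]),0,255).astype('u1'))
z=.145
for n in(26,28,30,32): print(n,proj(a,[.561,.1803,z-n/1000+.105]).round(1))
G=np.array([.561,.1803])-.115*np.array([np.cos(np.radians(14.4)),-np.sin(np.radians(14.4))]);print('nozzle top exp',proj(b,[*G,.222]),proj(b,[.561,.1803,.235]))
```

```text
22.7667 [0.4787014  0.05665898 0.32130157] [-0.01 -0.74 -1.01]
26 [374.2 195.3]
28 [374.2 195.8]
30 [374.1 196.4]
32 [374.1 197. ]
nozzle top exp [216.21772607 279.63448391] [244.00769305 222.48702165]
```

View pics/c9.png

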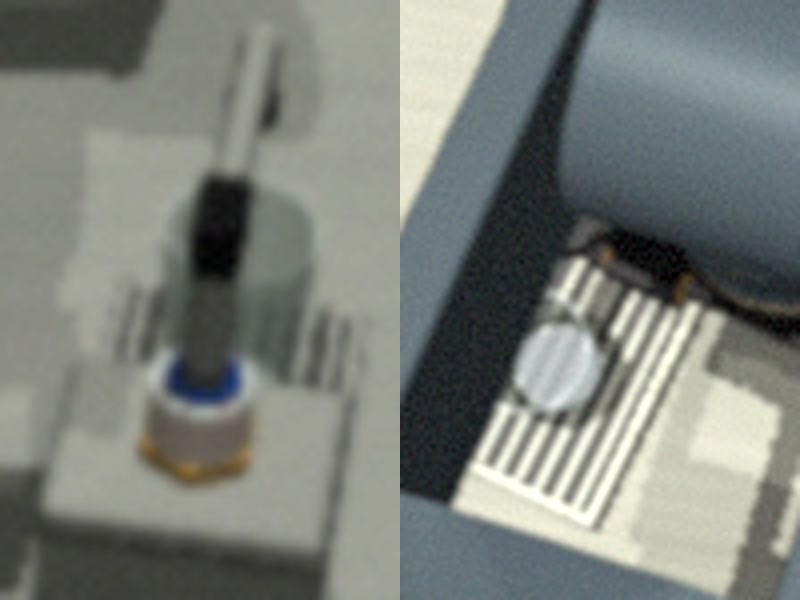

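The spout stands upright in the outlet, its elbow at scene (375.8,196.5), with no black ring showing above the collar. The tube runs to (381.7,169) and the gripper is clear. Now a numeric check of the nozzle heading.

Run:
```python
from h import *
a=load('s9')
e=onz(a,375.8,196.5,.224);n=onz(a,381.6,170,.226);d=e-n
print(e,n,np.linalg.norm(d[:2]),np.degrees(np.arctan2(d[1],d[0])))
print(bot.read_state()['qvel'].round(2))
```

```text
[0.56599026 0.18377916 0.224     ] [0.45961755 0.21145268 0.226     ] 0.10991349669347569 -14.582598303304268
[ 0.25  0.14  0.37 -0.12  0.11 -0.15]
```

The heading is -14.6°, against the tap's -14.4°. Handing in.

```bash
python3 -c "
from rig import ticket;print(ticket.hand_in())"
```

```text
the job is handed in; nothing more can be done
None
```

The spout is locked in the tap outlet: an 11 N home push, then an upward tug that overshot to about 18 N before a steady 10.5–14.5 N for about 0.6 s, so I didn't push it down again; nozzle over the tray (within 0.2° of the tap's axis), gripper clear, handed in at about 23 s.

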